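# Hold a dye flask down on the touch mixer

## Task

Shake up the leather dye: lift the round-bellied flask out of its pocket in the moulded bottle tray, stand it upright in the rubber ring of the mixer and press it straight down until the sprung ring reaches the bottom of its travel. The mixer runs only while the ring is kept down, so finish still holding the flask there, and leave the tall bottle and the squat jar standing in the tray.

Things in the scene. Friction and masses are not known exactly. Their poses are not given: they have to be found in the camera images.
- flask_center (a point): the round-bellied amber glass flask with a black ribbed screw cap, 88 mm tall; point on its axis half-way up, 44 mm above its underside; z axis up through the cap. Heights above the underside: ball belly 56 mm across, widest at 24 mm; flat foot 29 mm across; neck 22 mm across from 50 to 62 mm, then the cap. 0.12 to 0.24 kg. Starts upright in one of the tray's pockets
- flask_cap (a point): middle of the flask's cap, 31 mm above its centre point: a cylinder 30 mm across and 26 mm tall, the place to grip from above, at any yaw; the belly below it is wider than the cap from 14 mm below the cap's lower edge downwards
- tall_center (a point): the straight-sided amber bottle with a paper label, 54 mm across and 104 mm tall with a black cap 30 mm across; point half-way up (52 mm above its underside). It stands in another pocket of the tray and stays there
- jar_center (a point): the squat amber jar, 54 mm across, 54 mm tall, with a wide black lid; point half-way up (27 mm above its underside). It stands in another pocket of the tray and stays there
- tray: the grey moulded bottle tray, fixed, 172 x 172 x 26 mm, with four round pockets 59 mm across and 20 mm deep, centred at +-41 mm along its x and +-41 mm along its y; origin at the centre of its underside, on the bench. Pocket floors are 6 mm above the bench; one pocket is empty
- mixer: the grey cast-metal touch mixer, fixed, 150 mm (its x) by 124 mm (its y), body 84 mm high, black sloping control panel on its -x side; origin at the centre of its underside, on the bench, z up. The ring cradle stands on a post above it, 22 mm along +x from the origin; the ring's rim is 127 mm above the bench when up
- seat (a point): point on the axis of the mixer's black rubber ring where the centre of the flask's underside comes to rest when the belly is seated in the ring (114 mm above the bench while the ring is up); it moves down with the ring. The ring is a funnel, 56 mm across inside at its rim (66 mm outside), narrowing to 34 mm; its rim is 13 mm above this point. z up
- cradle (a joint): how far the ring is pressed down, in m: 0 = up, 0.012 = bottom of its travel (hard stop). A spring pushes it up: about 4.5 N to start it moving, 10.5 N at the bottom; the flask's own weight does not move it and it springs back when let go
Not all that is in view belongs to the job. Leave any blue, red or yellow look-alike of the part that bears flask_center alone.

How it is judged:
On the way, in this order (a step that is already met when the one before it is completed fails the run):
1. the flask is lifted clear of the tray in the fingers (z of flask_center in the frame of tray above 0.085 m and contact force between flask and the fingers above 0.5 N and value of joint cradle below 0.003 m), for 0.2 s.
2. the flask sits upright in the ring and the ring is pressed to the bottom of its travel (angle between flask_center's own z axis and vertical below 0.17 rad and value of joint cradle above 0.0095 m and horizontal distance between flask_center and seat below 0.01 m and z of flask_center in the frame of seat between 0.038 and 0.049 m), for 0.5 s.
At the end, for the whole second after the job is handed in: the ring is held down at least 9.5 mm of its 12 mm by the flask, which sits in it upright (within 10 degrees, its centre within 10 mm of the ring's axis and at its seated height within about 5 mm) with the gripper still on it and not on the ring; the tall bottle and the jar stand in their pockets (all of step 2 and contact force between flask and cradle above 5 N and contact force between flask and the fingers above 2 N and contact force between the arm and cradle below 0.5 N and z of tall_center in the frame of tray above 0.05 m and angle between each of tall_center, jar_center's own z axis and vertical below 0.17 rad and z of jar_center in the frame of tray above 0.026 m); the arm keeps its last pose, push and grip.
It fails at once if the tall bottle or the jar is taken from its pocket or tipped (distance of any of tall_center, jar_center from where it was at the start of the episode above 0.025 m or angle between any of tall_center, jar_center's own z axis and vertical above 0.5 rad).
It fails at once if the flask is dropped (contact force between flask and the fingers below 0.1 N and linear speed of flask above 0.5 m/s).
It also fails if it takes over 45 s, if anything falls off the work surface, if the arm or the gripper's body presses on something with over 40 N, if the wrist force passes 120 N, or if a joint passes its speed limit or range.

## Robot

A 6-joint arm with a two-finger parallel gripper is mounted at the origin on the work surface. World frame = base frame: x ahead of the robot, y to its left, z up, the work surface at z = 0. Lengths are in m, angles in rad, forces in N, time in s.
With the tool pointing down it reaches from about 0.275 to 1 m from the base axis. Payload 8.4 kg.
Tool frame: the origin (TCP) lies at the very end of the fingers, on their centre line; the grasp point (between the pads) lies 19 mm behind it; x points along the fingers, z is the direction in which the jaws open and shut, and the axes are right-handed (so a half turn about x gives the same grasp; the last joint's range is limited). The gripper opens to 85 mm and grips with 20 to 120 N. Pads are 22 mm wide; open, the fingers measure 114 mm over their backs; the gripper's body (76 mm by 85 mm) begins 54 mm behind the grasp point. The pads swing forward as they close: fully open they stand 13 mm farther back than shut.
Start: joints at [-1.2, 0.353, 1.633, -0, 1.155, -0.002], TCP at [0.228, -0.582, 0.231] pointing down, gripper open.
Joint ranges: [-2.63, 2.63], [-0.92, 2.1], [0.06, 2.66], [-1.3, 4.44], [0, 2.69], [-3.02, 3.02]. Speed limits (rad/s): [2.22, 2.22, 2.79, 3.14, 3.14, 3.14].

## Interface

Orientations are given as a rotation vector (axis times angle).
In Python, from station import env gives the robot as it stands. Calls block until the motion is done:
- env.goto(position, orientation): joint-space move of the TCP to a pose.
- env.move_straight(position, speed=0.15, attitude=None, until_force=None): straight line of the TCP; attitude=None keeps the orientation; speed is the mean speed in m/s. With until_force (N) it stops when the force on the tool has changed by that much, and returns True; else False.
- env.move_j(angles): joint-space move.
- env.let_go() and env.gripper_close(): open the fingers fully, or close them until they stop; the grip force is fixed at half the most.
- env.sleep(seconds).
- env.inverse_kinematics(position, orientation): joint angles nearest the present ones, or None.
- env.state(): the state.
- env.get_image(name): name is "side" or "top" or "wrist"; returns (picture, depth): 480x640x3 uint8, blue, green, red; 480x640 float32, m along the optical axis (not along the pixel's ray), 0 where there is no reading.
- env.get_calibration(name): a dict with "fx", "fy", "cx", "cy" (pixels), "pose" (4x4, takes a point from camera to world coordinates). Camera axes: x right, y down, z forward; pixel columns grow to the right and rows downward; lengths in m; the calibration is good to about 2 mm. The wrist camera is an equidistant fisheye: a pixel r from the principal point sees the ray r / f radians off the axis. A picture is of the moment at which its call begins: read the wrist's pose just before it. get_calibration takes no time and is no camera call; for the wrist camera it gives the pose at the moment of the call.
A pose or a line that the arm cannot do raises env.PlanningError and nothing moves.
- env.hand_in(): hands the job in, once; it reports no verdict.
The state is a dict: "t": time; "joint_positions": joint angles; "qvel": joint speeds; "effort": joint torques, N m; "tcp_pos": TCP position; "ee_rot": TCP orientation; "force": force on the tool from outside, world axes, zero at the start; "torque": the same for the moment, N m; "gripper_width": opening from 0.0 (shut) to 1.0 (fully open).
Only numpy, scipy, OpenCV 4.12 (cv2) and the standard library are available. Lean on these libraries where they do the work, as an engineer would, in place of code of your own. Each camera call takes 0.05 s, during which the arm holds its last target. There are 200 camera calls.

## Working session

There is one attempt and no reset: what is moved stays moved. The work goes in short steps, each a Python script; the robot and the scene stay as the last script left them, time stands still between calls to the robot, and variables do not carry over. Pictures are saved under pics/ and viewed, about 8 in all and at most 12, crops included, and the job is handed in when it is done.

```bash
mkdir -p pics; ls; python3 - <<'E'
from station import env
import cv2,numpy as np
for n in("top","side"):
    im,d=env.get_image(n); cv2.imwrite(f"pics/{n}0.png",im); np.save(f"{n}0.npy",d)
    c=env.get_calibration(n); print(n,c["fx"],c["fy"],c["cx"],c["cy"]); print(np.round(c["pose"],4))
s=env.state(); print(s["t"],s["tcp_pos"],s["ee_rot"],s["force"])
E
```

```text
pics
top 445.36715896308414 445.36715896308414 315.7452203070146 247.49914990561174
[[-0.015  -0.9819  0.1886  0.3833]
 [-0.9988  0.0061 -0.0476 -0.0263]
 [ 0.0456 -0.1891 -0.9809  0.8167]
 [ 0.      0.      0.      1.    ]]
side 440.96727413866085 440.96727413866085 321.4900223392251 239.91602617562484
[[-0.9941 -0.0697  0.0828  0.4292]
 [-0.1078  0.7083 -0.6977  0.5099]
 [-0.0101 -0.7025 -0.7116  0.6699]
 [ 0.      0.      0.      1.    ]]
0.1 [ 0.22747569 -0.58164241  0.23061471] [ 0.9311131   1.3639078  -0.92987919] [ 0.20522708 -0.73686025 -0.63574595]
```

View pics/top0.png

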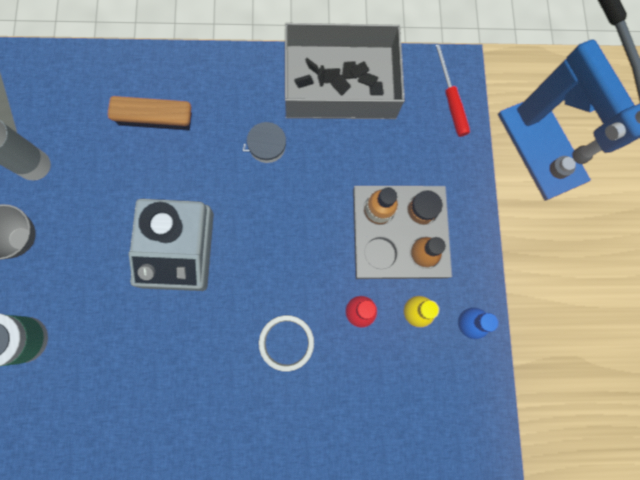

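View pics/side0.png

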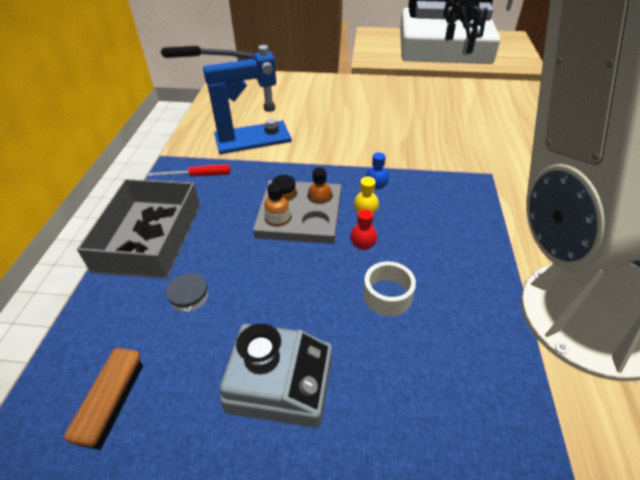

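The top view shows the tray around (403,232). The flask is lower right (belly 428,252, cap 436,246), the jar upper right (426,207), the labelled tall bottle upper left (383,204), and the lower left pocket is empty. The mixer ring is at (161,222) with its panel towards the bottom of the image. Next I'll measure these.

```bash
cat > h.py <<'E'
import numpy as np,cv2
def ray(c,u,v,z):
    P=c["pose"]; d=P[:3,:3]@np.array([(u-c["cx"])/c["fx"],(v-c["cy"])/c["fy"],1]); o=P[:3,3]
    return o+d*(z-o[2])/d[2]
def cloud(c,d):
    v,u=np.mgrid[:480,:640]; p=np.stack([(u-c["cx"])/c["fx"]*d,(v-c["cy"])/c["fy"]*d,d],-1)
    return p@c["pose"][:3,:3].T+c["pose"][:3,3]
E
python3 - <<'E'
from station import env
from h import *
for n,boxes in(("top",dict(cap=(415,225,455,268),ring=(130,190,195,255),tray=(345,178,460,285),mixer=(120,190,220,300))),
               ("side",dict(cap=(305,165,335,190),ring=(228,315,290,372)))):
    im=cv2.imread(f"pics/{n}0.png"); d=np.load(f"{n}0.npy"); c=env.get_calibration(n); X=cloud(c,d)
    v,u=np.mgrid[:480,:640]
    for k,(a,b,e,f) in boxes.items():
        box=(u>=a)&(u<e)&(v>=b)&(v<f)&(d>0)
        if k in("cap","ring"):
            m=(box&(im.max(-1)<75)).astype(np.uint8)
            cs,_=cv2.findContours(m,cv2.RETR_EXTERNAL,cv2.CHAIN_APPROX_NONE); q=max(cs,key=cv2.contourArea)
            h=.094 if k=="cap" else .127
            el=cv2.fitEllipse(q); print(n,k,cv2.contourArea(q),el,"ray",ray(c,*el[0],h))
            Z=X[...,2]; zz=Z[m>0]; print("  z pct",np.percentile(zz,[5,50,90,98]))
            t=(m>0)&(abs(Z-h)<.006)
            if t.sum()>5:
                (cx,cy),r,=cv2.minEnclosingCircle(X[t][:,:2].astype(np.float32)*1000); print("  depth top",t.sum(),X[t].mean(0),"circ",cx,cy,r)
        else:
            h=.026 if k=="tray" else .084
            t=box&(abs(X[...,2]-h)<.007); pts=X[t][:,:2].astype(np.float32)*1000
            print(n,k,t.sum(),cv2.minAreaRect(pts),X[t].mean(0))
im=cv2.imread("pics/top0.png"); s=cv2.imread("pics/side0.png")
cv2.imwrite("pics/crop.png",np.hstack([cv2.resize(im[220:275,405:460],(390,390),interpolation=0),cv2.resize(s[155:245,250:350],(400,390),interpolation=0)]))
E
```

```text
top cap 36.5 ((734.1640014648438, 99.97798156738281), (84.41336822509766, 683.0592041015625), 63.99271774291992) ray [ 0.79584157 -0.84200476  0.094     ]
  z pct [0.07660855 0.08700965 0.09440815 0.09522989]
  depth top 26 [ 0.52098608 -0.25313958  0.09227411] circ 521.8885498046875 -258.5549011230469 13.189286231994629
top ring 1171.0 ((160.12615966796875, 222.2627410888672), (36.37491989135742, 41.330379486083984), 121.10527801513672) ray [0.55778372 0.18426157 0.127     ]
  z pct [0.08809364 0.12370746 0.12733191 0.12869221]
  depth top 571 [0.56078782 0.18778146 0.12494919] circ 559.2774047851562 185.96774291992188 30.932214736938477
top tray 5136 ((566.5292358398438, -223.39108276367188), (172.8615264892578, 172.75437927246094), 89.9107666015625) [ 0.55915476 -0.21952116  0.02624896]
top mixer 3387 ((543.0437622070312, 187.25347900390625), (115.8421859741211, 133.26303100585938), 87.35140228271484) [0.54114768 0.18159018 0.08365037]
side cap 173.0 ((319.0115051269531, 176.16244506835938), (12.748039245605469, 17.52077865600586), 179.7063751220703) ray [ 0.5221694  -0.24496173  0.094     ]
  z pct [0.06541731 0.08871676 0.09518202 0.09643676]
  depth top 99 [ 0.5238435  -0.25899233  0.09358871] circ 523.7283325195312 -261.23974609375 14.684881210327148
side ring 1596.5 ((259.1658630371094, 347.1670227050781), (42.50144958496094, 48.612979888916016), 171.55577087402344) ray [0.55634947 0.19548245 0.127     ]
  z pct [0.08695547 0.12241868 0.12733809 0.12845265]
  depth top 668 [0.56114927 0.18415627 0.12512769] circ 559.578369140625 187.1854248046875 32.015525817871094
```

View pics/crop.png

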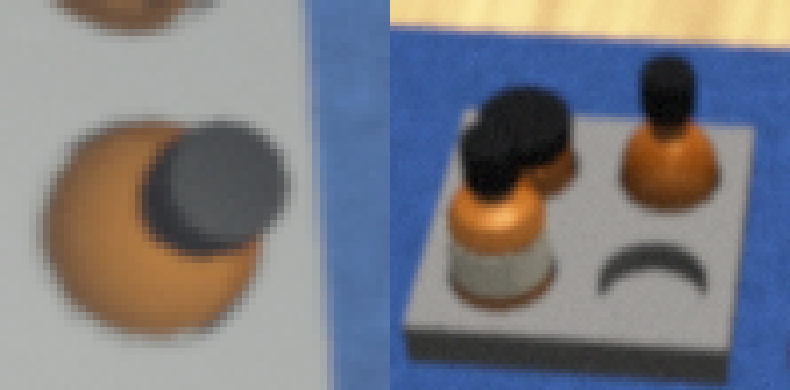

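The crop confirms the round-bellied flask, with its cap centre at about (436.7,245.8) in the top image. Depth gives the tray centre as (0.5665,-0.2234) at yaw about 0, so the flask's pocket should be near (0.5255,-0.2644). Both cameras put the ring at (0.5594,0.1866). I'll grip with the jaws along y, away from the jar.

```bash
cat >> h.py <<'E'
from scipy.spatial.transform import Rotation as R
def down(s):
    x=np.array([0,0,-1.]); z=np.array([0,s,0.]); return R.from_matrix(np.c_[x,np.cross(z,x),z]).as_rotvec()
E
python3 - <<'E'
from station import env
from h import *
print("cap ray",ray(env.get_calibration("top"),436.7,245.8,.094))
F=np.array([.5245,-.2625])
best=None
for s in(1,-1):
    q=[env.inverse_kinematics([*F,.18],down(s)),env.inverse_kinematics([.5594,.1866,.25],down(s))]
    print(s,[None if a is None else np.round(a,2) for a in q])
    if all(a is not None for a in q):
        m=max(abs(a[5]) for a in q)
        if best is None or m<best[0]: best=(m,s)
s=best[1]; print("use",s); open("s.txt","w").write(str(s))
env.let_go()
env.goto([*F,.18],down(s))
c=env.get_calibration("wrist"); im,d=env.get_image("wrist"); cv2.imwrite("pics/w1.png",im)
print(np.round(c["pose"],3),c["fx"],c["cx"],c["cy"]); st=env.state(); print(st["t"],st["tcp_pos"],st["force"],st["gripper_width"])
E
```

```text
cap ray [ 0.5238719  -0.26445658  0.094     ]
1 [array([-0.47,  0.35,  1.77,  0.  ,  1.03, -2.04]), array([ 0.32,  0.28,  1.69,  0.  ,  1.17, -1.25])]
-1 [array([-0.47,  0.35,  1.77, -0.  ,  1.03,  1.1 ]), array([ 0.32,  0.28,  1.69, -0.  ,  1.17,  1.89])]
use -1
[[-0.001 -0.959 -0.285  0.597]
 [-1.     0.001 -0.001 -0.263]
 [ 0.001  0.285 -0.959  0.323]
 [ 0.     0.     0.     1.   ]] 371.64829954431775 318.11859871549325 246.70955742664225
1.9833 [ 0.52424362 -0.26337533  0.18013766] [ 0.72066829 -0.40887885  0.39363577] 0.999419887027736
```

View pics/w1.png

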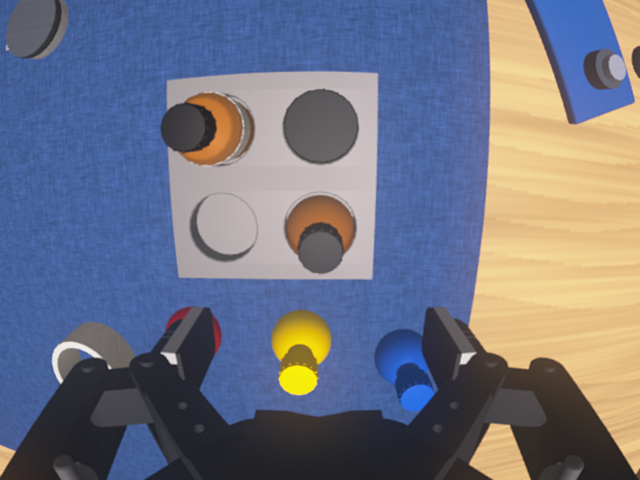

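The wrist view shows the flask cap centred near (321,249), which casts to about (0.526,-0.265) and agrees with the pocket estimate. The finger paths at (190,340) and (450,340) are clear of the jar and the tall bottle. I'll grasp and lift.

```bash
python3 - <<'E'
from station import env
from h import *
F=[.5252,-.2642]
def p(k): st=env.state(); print(k,round(st["t"],2),np.round(st["tcp_pos"],4),np.round(st["force"],1),round(st["gripper_width"],3))
env.move_straight([*F,.18]); print(env.move_straight([*F,.062],speed=.08,until_force=8)); p("down")
env.gripper_close(); p("grip")
env.move_straight([*F,.26],speed=.1); env.sleep(.4); p("lift")
im,d=env.get_image("wrist"); cv2.imwrite("pics/w2.png",im)
im,d=env.get_image("side"); cv2.imwrite("pics/s2.png",im)
E
```

```text
False
down 3.86 [ 0.5255 -0.2644  0.0625] [-0.5 -0.1  0.2] 0.995
grip 4.42 [ 0.5254 -0.2643  0.0623] [-0.3 -0.7  3.9] 0.338
lift 6.95 [ 0.5252 -0.2642  0.26  ] [ 0.1 -0.4 -2.2] 0.336
```

View pics/s2.png

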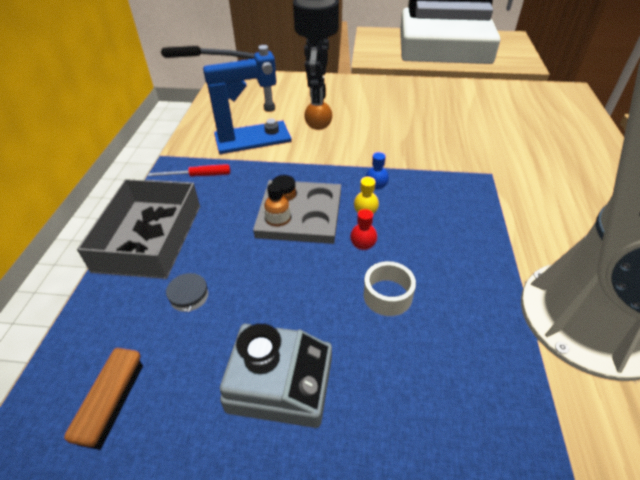

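View pics/w2.png

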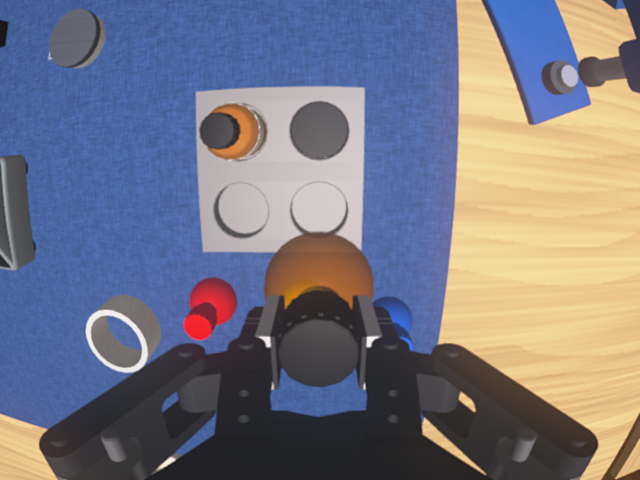

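The side view shows the flask hanging upright below the gripper at (318,115). In the wrist view the belly and cap are centred on the fingers, and the jar and tall bottle are still standing. I'll move over the ring and check alignment just above the rim.

```bash
python3 - <<'E'
from station import env
from h import *
s=int(open("s.txt").read())
env.goto([.5594,.1866,.26],down(s)); env.move_straight([.5594,.1866,.192],speed=.08); env.sleep(.3)
st=env.state(); print(st["t"],st["tcp_pos"],st["force"])
for n in("top","side"):
    im,d=env.get_image(n); c=env.get_calibration(n); X=cloud(c,d)
    hsv=cv2.cvtColor(im,cv2.COLOR_BGR2HSV); v,u=np.mgrid[:480,:640]
    a,b,e,f=(120,180,215,270) if n=="top" else (215,250,310,380)
    m=(hsv[...,0]<18)&(hsv[...,1]>110)&(hsv[...,2]>50)&(u>a)&(u<e)&(v>b)&(v<f)&(d>0)
    P=X[m]
    if len(P)>20: # sphere fit to the belly with known radius 28 mm
        from scipy.optimize import least_squares
        P=P[(P[:,2]>.12)&(P[:,2]<.185)]
        g=least_squares(lambda q:np.linalg.norm(P-q,axis=1)-.028,P.mean(0)-[0,0,.01],loss="soft_l1",f_scale=.001)
        print(n,len(P),"belly centre",g.x,np.sqrt(2*g.cost/len(P)))
    cv2.imwrite(f"pics/{n}3.png",im)
A=cv2.imread("pics/side3.png")[220:420,190:340]; B=cv2.imread("pics/top3.png")[160:310,80:230]
cv2.imwrite("pics/c3.png",np.hstack([cv2.resize(A,(398,530)),cv2.resize(B,(398,530))]))
E
```

```text
10.0083 [0.5595644  0.18664593 0.19238504] [-0.4847759  -0.22278378 -2.69694469]
top 503 belly centre [0.55971038 0.18673485 0.16056645] 0.0007070322657270135
side 854 belly centre [0.55880174 0.18616154 0.16011347] 0.0007624595029881595
```

View pics/c3.png

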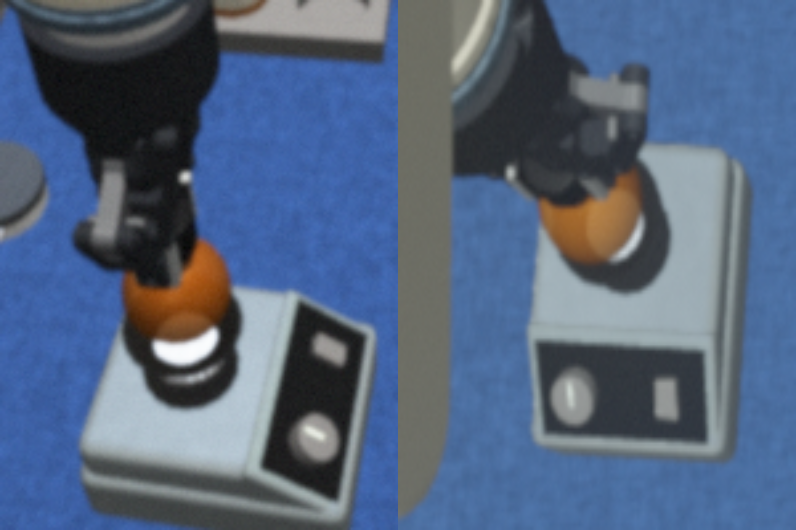

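The belly is centred above the ring to within about 1 mm: the sphere fits give (0.5597,0.1867) and (0.5588,0.1862) against the ring's (0.5594,0.1866). The underside is 0.056 m below the TCP. Now I'll seat it and press.

```bash
python3 - <<'E'
from station import env
from h import *
def p(k): st=env.state(); print(k,round(st["t"],2),np.round(st["tcp_pos"],4),np.round(st["force"],1),round(st["gripper_width"],3))
q=[.5594,.1866]
print(env.move_straight([*q,.160],speed=.02,until_force=3.5)); p("touch")
z=env.state()["tcp_pos"][2]
while z>.153:
    z-=.002; r=env.move_straight([*q,z],speed=.02); env.sleep(.15); p(f"{z:.4f}")
    if env.state()["force"][2]>16: break
for n in("top","side"):
    im,d=env.get_image(n); c=env.get_calibration(n); X=cloud(c,d)
    v,u=np.mgrid[:480,:640]
    a,b,e,f=(120,180,215,270) if n=="top" else (215,250,310,390)
    hsv=cv2.cvtColor(im,cv2.COLOR_BGR2HSV); box=(u>a)&(u<e)&(v>b)&(v<f)&(d>0)
    m=(hsv[...,0]<18)&(hsv[...,1]>110)&(hsv[...,2]>50)&box; P=X[m]
    from scipy.optimize import least_squares
    P=P[(P[:,2]>.10)&(P[:,2]<.172)]
    g=least_squares(lambda w:np.linalg.norm(P-w,axis=1)-.028,P.mean(0)-[0,0,.01],loss="soft_l1",f_scale=.001)
    zz=X[...,2]; k=box&(im.max(-1)<75)&(np.hypot(X[...,0]-.5594,X[...,1]-.1866)<.034)&(np.hypot(X[...,0]-.5594,X[...,1]-.1866)>.028)&(zz>.09)&(zz<.135)
    print(n,len(P),"belly",g.x,"rim z",k.sum(),np.percentile(zz[k],[50,80,95]) if k.any() else None)
    cv2.imwrite(f"pics/{n}4.png",im)
A=cv2.imread("pics/side4.png")[220:420,190:340]; B=cv2.imread("pics/top4.png")[160:310,80:230]
cv2.imwrite("pics/c4.png",np.hstack([cv2.resize(A,(398,530)),cv2.resize(B,(398,530))]))
E
```

```text
True
touch 11.13 [0.5594 0.1866 0.1708] [ 1.1 -0.3  3.7] 0.328
0.1688 11.53 [0.5597 0.1868 0.169 ] [0.9 0.  4.2] 0.335
0.1668 11.93 [0.5596 0.1868 0.167 ] [2.1 2.  5.1] 0.335
0.1648 12.33 [0.5597 0.1868 0.1651] [1.7 2.3 5.9] 0.334
0.1628 12.73 [0.5598 0.1868 0.1632] [1.8 1.8 6.6] 0.33
0.1608 13.13 [0.5599 0.1868 0.1613] [0.2 0.8 8.4] 0.335
0.1588 13.53 [0.56   0.1869 0.1597] [ 1.1  2.  10.1] 0.335
0.1568 13.93 [0.5608 0.1871 0.1593] [-1.7  0.7 23.2] 0.336
top 522 belly [0.56026444 0.18714334 0.12797881] rim z 84 [0.11533674 0.11632876 0.11722952]
side 898 belly [0.55928428 0.18643481 0.12759583] rim z 143 [0.11497058 0.11578491 0.11676465]
```

View pics/c4.png

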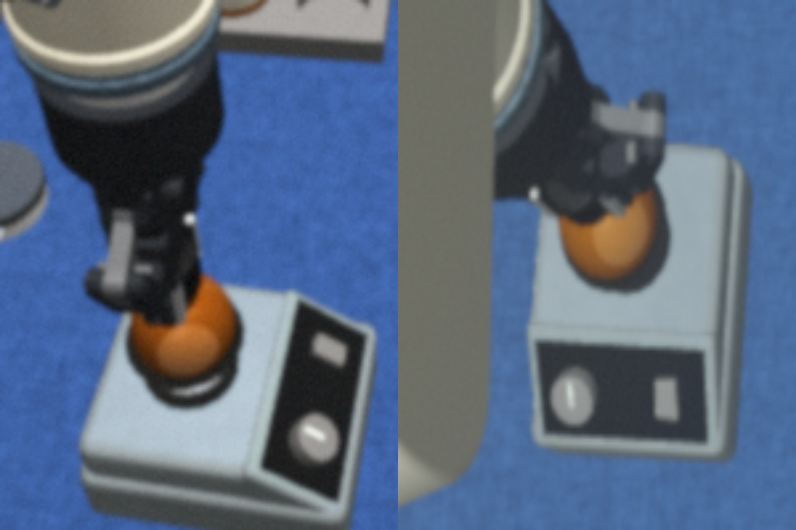

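The crop shows the flask upright and seated. The rim is at 0.115 m, down from 0.127, and the force rose sharply at the hard stop. I'll hold briefly, confirm it stays steady, and hand in.

```bash
python3 - <<'E'
from station import env
import numpy as np
for i in range(3):
    env.sleep(.4); st=env.state(); print(round(st["t"],2),np.round(st["tcp_pos"],4),np.round(st["force"],1),round(st["gripper_width"],3))
env.hand_in()
E
```

```text
14.43 [0.5608 0.1871 0.1593] [-1.4  0.4 23. ] 0.332
14.83 [0.5608 0.187  0.1593] [-0.9  0.6 21.9] 0.335
15.23 [0.5608 0.1871 0.1593] [-1.1  0.6 21.7] 0.334
the job is handed in; nothing more can be done
```

I gripped the flask by its cap, lifted it out of the tray, seated it in the mixer ring and pressed the ring to its hard stop. The job was handed in at about 15 s with the flask still held down; no verdict was reported.

**Last checks before handing in:**
- **Ring travel:** the rim measured about 0.115 m above the bench, down from 0.127 m, so it moved about 12 mm. The push held steady at 22–23 N for 1.2 s.
- **Flask position:** the belly centre is within about 1 mm of the ring's axis, and the flask looks upright in both views.
- **Grip:** the finger opening did not change during the press.
- **Tall bottle and jar:** both were standing in their pockets in the pictures taken after the lift. I did not check them again after that, but nothing went near them.

**One small disagreement:** the belly fit puts the flask's underside at about 0.104 m, against 0.102 m expected with the ring fully down. That 2 mm is within the camera calibration error and the height tolerance.

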